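Close an enclosure and hold it against the sprung fence for fastening

TASK

Put the loose cover with the finned heat sink onto the open enclosure base that lies in the jig, fully home with its lip inside the walls; only then push the closed enclosure along the jig against the sprung fence and press with a steady 10 newtons or so, which brings the face of the fence back to the scribed lines halfway along its travel (never ram the fence to its end stop). Finish while still holding it pressed there, square to the fence, like a third hand for the person who will drive the cover screws; leave the other things on the desk alone.

Things in the scene. Friction and masses are not known exactly. Their poses are not given: they have to be found in the camera images.
- jig: Aluminium jig fixed to the desk, along its x: plate x -160 to 50 mm, 96 mm wide, white slippery liner on top at z 6 mm; two rails, tops at z 14 mm, form a channel 60 mm wide from x -156 to 30; back block x 36 to 48, 44 mm high. Origin: at desk height under the middle of the resting fence's face; +x = pressing direction, away from the robot. A dark line is scribed across each rail at x = +10 mm.
- fence: Dark steel fence plate across the far end of the jig's channel, 58 mm wide, from z = 8 to 38 mm above the desk, 8 mm thick, on two guide rods. It slides in the jig's +x against a spring. Origin: the middle of its front face, at desk height; axes as the jig's.
- fence_stroke (a joint): How far the fence is pushed back, in m: 0 at rest, end stop at 0.020. The spring has no preload and 1000 N/m: 1 N per mm, so 0.010 (the scribed lines) is 10 N.
- base: Open grey plastic enclosure base, circuit board inside, 90 (x) x 56 (y) x 36 mm high, walls 4 mm, opening 82 x 48 mm, 180 g. Loose; stands on the jig's plate in the channel (2 mm play each side), 15 to 35 mm short of the fence. Origin: centre of its underside; z up. The liner is slippery: it slides with under 1 N of friction unless pressed down.
- cover: Loose grey cover, 80 g, lying lip down on the desk left of the jig: lip 78 x 44 x 5 mm, plate 90 (x) x 56 (y) x 4 mm above it, and in the middle on top a finned aluminium heat sink 44 (x) x 24 (y) x 18 mm high to grip it by. Origin: centre of the lip's underside; sink from z 9 to 27 mm. Seated (either way round) its origin is 31 mm above the base's origin, outlines flush.
- driver: screwdriver with a red handle, 165 mm long, lying between the jig and the cover, near the desk's front edge; origin at the middle of its underside. A bystander.
- tin: round grey tin, 54 mm across, 22 mm high; origin at the centre of its underside. A bystander.
- cutter: blue-handled flush cutter, 152 mm long, 11 mm high, lying on the desk; origin at the middle of its underside. A bystander.

How it is judged (in metres and radians):
On the way:
1. the cover is seated on the base, lip inside, while the fence is still unpressed (horizontal distance between cover and base below 0.004 m and z of cover in the frame of base between 0.029 and 0.0328 m and angle between the z axis of cover and the z axis of base, either way round below 0.04 rad and angle between the x axis of cover and the x axis of base, either way round below 0.1 rad and value of joint fence_stroke below 0.003 m), for 0.2 s.
At the end, for the whole second after the job is handed in: Through the last second the cover is seated (within 4 mm sideways, 2 mm in height), the base presses the fence with 6 to 14 N (stroke 6 to 14 mm), square to the jig within 0.035 rad and still, and the robot is holding it there (horizontal distance between cover and base below 0.004 m and z of cover in the frame of base between 0.029 and 0.0328 m and angle between the z axis of cover and the z axis of base, either way round below 0.04 rad and angle between the x axis of cover and the x axis of base, either way round below 0.1 rad and contact force between base and fence between 6 and 14 N and value of joint fence_stroke between 0.006 and 0.014 m and angle between the x axis of base and the x axis of jig, either way round below 0.035 rad and angle between base's own z axis and vertical below 0.04 rad and linear speed of each of base, cover below 0.01 m/s and (contact force between any of the arm, the fingers and base above 3 N or contact force between any of the arm, the fingers and cover above 3 N)); the arm keeps its last pose, push and grip.
It fails at once if the fence is rammed to its end stop (stroke over 19 mm) (value of joint fence_stroke above 0.019 m).
It fails at once if the screwdriver is disturbed (moved over 30 mm) (distance of driver from where it was at the start of the episode above 0.03 m).
It fails at once if the tin is disturbed (moved over 30 mm) (distance of tin from where it was at the start of the episode above 0.03 m).
It fails at once if the cutter is disturbed (moved over 30 mm) (distance of cutter from where it was at the start of the episode above 0.03 m).
It also fails if it takes over 58 s, if anything falls off the work surface, if the arm or the gripper's body presses on something with over 40 N, if the wrist force passes 120 N, or if a joint passes its speed limit or range.

ROBOT

A 7-joint arm with a two-finger parallel gripper is mounted at the origin on a cart in front of the work surface, level with it; the furniture and walls round the work are solid. World frame = base frame: x ahead of the robot, y to its left, z up, the work surface at z = 0. Lengths are in mm, angles in rad, forces in N, time in s.
With the tool pointing down it reaches from about 425 to 875 mm from the base axis. Payload 9.9 kg.
Tool frame: the origin (TCP) lies midway between the tips of the shut fingers; the grasp point (between the pads) lies 19 mm behind it (hold_point_z is the distance from the TCP to the grasp point, in mm); z points along the fingers, y is the line along which they close (so a half turn about z gives the same grasp; the last joint's range is limited). The gripper opens to 85 mm and grips with 20 to 120 N. Pads are 22 mm wide; open, the fingers measure 114 mm over their backs; the gripper's body (76 mm by 85 mm) begins 54 mm behind the grasp point. The pads swing forward as they close: fully open they stand 13 mm farther back than shut.
Start: joints at [-1.356, 0.576, 0.025, 1.437, -0.015, 1.129, -0.057], TCP at [198.695, 645.096, 231.289] pointing down, gripper open.
Joint ranges: [-2.76, 2.76], [-0.34, 2.15], [-1.52, 1.57], [0.19, 2.46], [-1.09, 4.23], [0.17, 1.99], [-2.82, 2.82]. Speed limits (rad/s): [2.22, 2.22, 3.01, 3.01, 3.14, 3.14, 3.14].

INTERFACE

Orientations are given as a 3x3 rotation matrix whose columns are the frame's x, y, z axes.
In Python, from cell import get_obs, grab_frame, finish_job, hold_point_z gives the robot as it stands.
- The arm moves only by the shell command python3 -m crank 'ROWS' [FORCE]. ROWS is JSON, a list of rows, each a list of 3 entries, a list of its own where there are three numbers: the opening, from 0 (shut) to 1 (fully open), then the shift along the tool's x, y, z in mm, then the turn about the tool's z in rad. In form: [[fingers, [tx, ty, tz], yaw], ...]. A call has 1 to 10 rows; each row is the pose to reach, as a shift and turn from the pose commanded when the call began, along the tool's axes at that moment; what a row does not reach only later rows make up. A row lasts 1/12 s, in which the tool goes at most 41.7 mm and 7.16 degrees, less where a joint would pass 70% of its speed; a pose out of reach is approached as far as the arm can. A call with a gripper value outside its range is refused whole. The fingers move at their own pace and stop on an object; FORCE is the grip in N (left out, the last holds). Time passes only in rows, so rows that repeat a pose let the fingers close. It gives the time, the measured TCP pose, the force, the opening and the grip force at its end, in the units of the state.
- get_obs(): the state, without advancing time (a new reading comes with each control period).
- grab_frame(name): name is "scene" or "top" or "wrist"; returns a dict with "frame" (384x512x3 uint8, blue, green, red), "depth" (384x512 float32, mm along the optical axis (not along the pixel's ray), 0 where there is no reading), "camera_matrix" (3x3 intrinsics, pixels), "rvec" (rotation vector, rad) and "tvec" (3), from world to camera coordinates, as OpenCV has them. Camera axes: x right, y down, z forward; pixel columns grow to the right and rows downward; lengths in mm; the calibration is good to about 2 mm. A picture is of the moment at which its call begins.
- finish_job(): hands the job in; it is judged then, once.
The state is a dict: "time_s": time; "joint_positions": joint angles; "joint_velocities": joint speeds; "effort": joint torques, N m; "eef_pos": TCP position; "orientation": TCP orientation; "force": force on the tool from outside, world axes, zero at the start; "torque": the same for the moment, N m; "gripper_width": finger opening in mm; "grip_force": force on a finger pad.
Only numpy, scipy, OpenCV 4.12 (cv2) and the standard library are available. Lean on these libraries where they do the work, as an engineer would, in place of code of your own. Each camera call takes 0.05 s, during which the arm holds its last target. There are 200 camera calls.

## Working session

There is one attempt and no reset: what is moved stays moved. The work goes in short steps, Python scripts to look and compute and a shell command to move; the robot and the scene stay as the last step left them, time stands still between calls to the robot, and variables do not carry over. Pictures are saved under pics/ and viewed, at most 10 in all, crops included, and the job is handed in when it is done.

```bash
ls; mkdir -p pics
cat > h.py <<'E'
import numpy as np, cv2
from cell import get_obs, grab_frame, finish_job, hold_point_z
def cloud(f):
    K=np.array(f["camera_matrix"]);R=cv2.Rodrigues(np.array(f["rvec"],float))[0];t=np.array(f["tvec"],float).ravel()
    d=f["depth"];v,u=np.mgrid[:d.shape[0],:d.shape[1]]
    c=np.stack([(u-K[0,2])/K[0,0]*d,(v-K[1,2])/K[1,1]*d,d],-1)
    w=(c-t)@R; w[d<=0]=np.nan
    return w
def rect(pts):
    (c,s,a)=cv2.minAreaRect(pts.astype(np.float32)); return c,s,a
E
python3 - <<'E'
from h import *
o=get_obs();print(o["eef_pos"],np.round(o["orientation"],3),o["force"],o["gripper_width"],hold_point_z)
for n in("top","scene"):
    f=grab_frame(n);cv2.imwrite(f"pics/{n}0.png",f["frame"]);np.savez(f"{n}0.npz",**f)
    w=cloud(f);print(n,np.nanmin(w,(0,1)),np.nanmax(w,(0,1)))
E
```

```text
pics
[198.54827403 644.64406562 230.44879068] [[-0.956  0.294 -0.   ]
 [ 0.294  0.956 -0.002]
 [-0.    -0.002 -1.   ]] [-0.2637405   0.69399207 -0.05901001] 85.23148358428409 18.700000000000003
top [ -336.39183796 -1043.09159952  -775.36935305] [1027.34500861 1277.76729366  819.2382043 ]
scene [-525.56860627 -753.43996547 -770.68366839] [1030.37617281 2020.80985259  723.94813596]
```

View pics/top0.png

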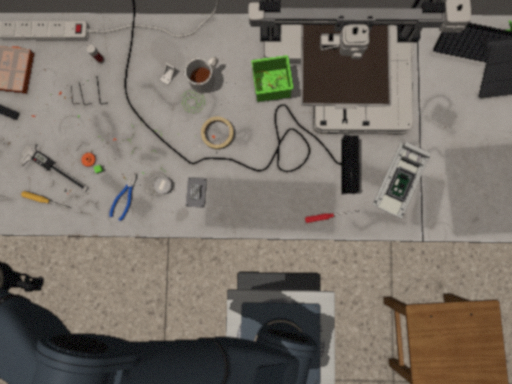

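View pics/scene0.png

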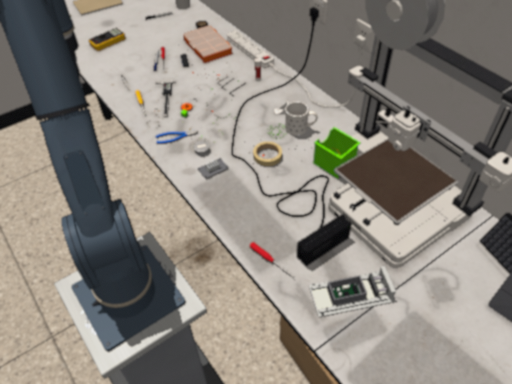

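The top view shows the cover at (197,192), the jig with the base at (403,180), the driver at (320,217), the tin at (163,185), the cutter at (122,200) and a black box at (350,165). The scene view shows the cover at (213,168) and the jig at (352,292).

Run:
```python
from h import *
for n,boxes in (("top",dict(cover=(180,170,215,215),jig=(370,135,436,222),black=(335,130,366,198),tin=(150,173,176,197),cut=(105,172,140,224),drv=(300,208,365,224))),("scene",dict(cover=(193,155,233,182),jig=(300,262,405,322),black=(292,215,355,265)))):
    f=dict(np.load(n+"0.npz"));w=cloud(f)
    K=f["camera_matrix"];R=cv2.Rodrigues(f["rvec"])[0];print(n,"campos",(-R.T@f["tvec"].ravel()).round(),"f",K[0,0])
    for k,(a,b,c,d) in boxes.items():
        p=w[b:d,a:c].reshape(-1,3);z=p[:,2];g=np.isfinite(z)
        p=p[g];z=z[g]
        print(k,"zhist",dict(zip(*[x.tolist() for x in np.unique((z/4).round()*4,return_counts=True)])))
        for lo,hi in ((3,200),(18,32),(33,60)):
            q=p[(z>lo)&(z<hi)]
            if len(q)>8: c_,s_,a_=rect(q[:,:2]);print("   ",lo,hi,len(q),np.round(c_,1),np.round(s_,1),round(a_,1),"medz",np.median(q[:,2]).round(1))
f=dict(np.load("top0.npz"))["frame"]
cv2.imwrite("pics/topcrop.png",np.hstack([cv2.resize(f[140:225,370:440],None,fx=6,fy=6,interpolation=2),cv2.resize(f[165:225,170:225],(380,510),interpolation=2)]))
```

```text
top campos [ 279.   20. 1484.] f 492.127570073438
cover zhist {-8.0: 22, -4.0: 175, 0.0: 471, 4.0: 348, 8.0: 231, 12.0: 174, 16.0: 46, 20.0: 22, 24.0: 28, 28.0: 37, 32.0: 16}
    3 200 792 [439.1 255.4] [136.  104.4] 1.7 medz 8.7
    18 32 99 [436.6 263.4] [47.4 41.7] 10.7 medz 25.9
jig zhist {-12.0: 1, -8.0: 33, -4.0: 505, -0.0: 1512, 4.0: 1386, 8.0: 691, 12.0: 400, 16.0: 321, 20.0: 219, 24.0: 95, 28.0: 103, 32.0: 65, 36.0: 75, 40.0: 113, 44.0: 106, 48.0: 67, 52.0: 15}
    3 200 3245 [ 490.6 -366.3] [198.6 266.5] 89.5 medz 9.6
    18 32 458 [ 488.5 -361.8] [ 80.4 212.8] 65.4 medz 22.3
    33 60 388 [ 502.9 -368. ] [ 79.8 165.6] 65.9 medz 41.8
black zhist {-8.0: 10, -4.0: 144, -0.0: 374, 4.0: 299, 8.0: 75, 12.0: 18, 16.0: 40, 20.0: 16, 24.0: 17, 28.0: 34, 32.0: 28, 36.0: 26, 40.0: 31, 44.0: 13, 48.0: 8, 52.0: 14, 56.0: 47, 60.0: 33, 64.0: 7, 68.0: 26, 72.0: 237, 76.0: 407, 80.0: 176, 84.0: 21}
    3 200 1484 [ 528.5 -207.1] [198.9  96.8] 1.6 medz 72.3
    18 32 82 [ 533.3 -205.4] [189.4  91.8] 0.1 medz 27.4
    33 60 156 [ 531.3 -198.4] [ 89.9 188.4] 88.4 medz 47.3
tin zhist {-8.0: 5
[... 966 characters left out ...]
.0: 278, 24.0: 153, 28.0: 176, 32.0: 131, 36.0: 103, 40.0: 154, 44.0: 192, 48.0: 66, 52.0: 9}
    3 200 3900 [ 495.1 -353.4] [182. 297.] 53.1 medz 10.5
    18 32 668 [ 506.3 -349.3] [140.3 277. ] 52.8 medz 23.2
    33 60 557 [ 526.5 -377.1] [ 85.1 227.5] 71.9 medz 41.9
black zhist {-8.0: 1, -4.0: 47, 0.0: 599, 4.0: 761, 8.0: 154, 12.0: 63, 16.0: 58, 20.0: 50, 24.0: 43, 28.0: 42, 32.0: 46, 36.0: 46, 40.0: 37, 44.0: 51, 48.0: 47, 52.0: 56, 56.0: 53, 60.0: 57, 64.0: 49, 68.0: 60, 72.0: 129, 76.0: 465, 80.0: 212, 84.0: 9}
    3 200 2233 [ 538.8 -177.7] [189.9 182.3] 51.3 medz 47.8
    18 32 160 [ 532.1 -177.8] [ 81.8 193.3] 89.9 medz 24.9
    33 60 325 [ 530.8 -195.6] [192.1  49.2] 1.5 medz 47.6
```

View pics/topcrop.png

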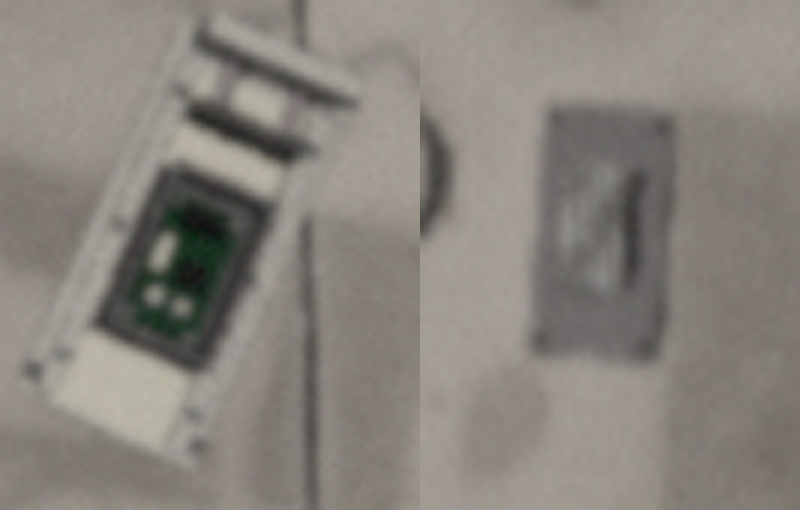

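The crop shows the jig tilted about -25 deg, with its fence at the far upper end and the base channel clear in front. The cover sits almost along world x, with the sink in its middle. I'll move above the cover for a wrist view.

```bash
python3 -m crank '[[1,[-341,-300,0],-0.25],[1,[-341,-300,0],-0.25],[1,[-341,-300,0],-0.25],[1,[-341,-300,0],-0.25],[1,[-341,-300,0],-0.25],[1,[-341,-300,0],-0.25],[1,[-341,-300,0],-0.25],[1,[-341,-300,0],-0.25],[1,[-341,-300,0],-0.25],[1,[-341,-300,0],-0.25]]'
python3 -m crank '[[1,[-110,-95,0],0],[1,[-110,-95,0],0]]' >/dev/null
python3 - <<'E'
from h import *
o=get_obs();print(o["time_s"],o["eef_pos"],np.round(o["orientation"],3),o["joint_positions"])
E
```

```text
time_s: 0.93
eef_pos: [417.2, 288.0, 231.2]
orientation: [[-0.999, 0.049, -0.0], [0.049, 0.999, -0.0], [0.0, -0.0, -1.0]]
force: [1.1, 0.9, -0.0]
gripper_width: 85.5
grip_force: 0.0
1.1 [477.52975839 230.51000221 231.41862232] [[-0.999  0.049 -0.   ]
 [ 0.049  0.999 -0.   ]
 [ 0.    -0.    -1.   ]] [-0.56747397  0.36101764  0.04091533  1.81970308 -0.01774833  0.96142078
  1.00315464]
```

```bash
python3 -m crank '[[1,[40,26,0],0.0],[1,[40,26,0],0.0],[1,[40,26,0],0.0],[1,[40,26,0],0.0]]'
cat >> h.py <<'E'
def shot(name,n="wrist"):
    f=grab_frame(n);cv2.imwrite(f"pics/{name}.png",f["frame"]);np.savez(f"{name}.npz",**f)
    w=cloud(f);R=cv2.Rodrigues(np.array(f["rvec"],float))[0];print(name,"cam",(-R.T@np.array(f["tvec"]).ravel()).round(1),"axis",R[2].round(3),"f",f["camera_matrix"][0][0]);return f,w
E
python3 - <<'E'
from h import *
f,w=shot("w1")
g=np.isfinite(w[...,2]);p=w[g];z=p[:,2]
print(dict(zip(*[x.tolist() for x in np.unique((z/2).round()*2,return_counts=True)])))
near=(abs(p[:,0]-437)<90)&(abs(p[:,1]-258)<70)
for lo,hi in((6,60),(20,32)):
    q=p[near&(z>lo)&(z<hi)];print(len(q),rect(q[:,:2]) if len(q)>5 else "",np.median(q[:,2]))
E
```

```text
time_s: 1.43
eef_pos: [438.0, 260.6, 231.2]
orientation: [[-0.999, 0.048, -0.0], [0.048, 0.999, -0.0], [0.0, -0.0, -1.0]]
force: [0.5, 0.3, -1.3]
gripper_width: 85.2
grip_force: 0.0
w1 cam [355.6 264.8 372.8] axis [ 0.316 -0.016 -0.949] f 345.10049059981526
{-758.0: 14, -756.0: 141, -754.0: 834, -752.0: 2013, -750.0: 1858, -748.0: 744, -746.0: 102, -744.0: 7, -702.0: 9, -700.0: 9, -698.0: 15, -696.0: 18, -694.0: 22, -692.0: 14, -690.0: 17, -688.0: 20, -686.0: 19, -684.0: 15, -682.0: 20, -680.0: 23, -678.0: 13, -676.0: 20, -674.0: 19, -672.0: 23, -670.0: 16, -668.0: 23, -666.0: 13, -664.0: 20, -662.0: 37, -660.0: 60, -658.0: 77, -656.0: 93, -654.0: 184, -652.0: 254, -650.0: 148, -648.0: 35, -646.0: 9, -4.0: 1454, -2.0: 86172, -0.0: 56310, 2.0: 1153, 4.0: 1287, 6.0: 3481, 8.0: 5353, 10.0: 843, 12.0: 781, 14.0: 530, 16.0: 404, 18.0: 264, 20.0: 1477, 22.0: 1229, 24.0: 1335, 26.0: 389, 28.0: 19, 242.0: 6, 244.0: 86, 246.0: 144, 248.0: 224, 250.0: 257, 252.0: 291, 254.0: 301, 256.0: 322, 258.0: 363, 260.0: 356, 262.0: 381, 264.0: 397, 266.0: 413, 268.0: 437, 270.0: 437, 272.0: 482, 274.0: 472, 276.0: 410, 278.0: 324, 280.0: 666, 282.0: 300, 284.0: 207, 286.0: 343, 288.0: 666, 290.0: 1065, 292.0: 1115, 294.0: 1691, 296.0: 2728, 298.0: 2123, 300.0: 971, 302.0: 804, 304.0: 1406, 306.0: 1605, 308.0: 1785, 310.0: 1146, 312.0: 969, 314.0: 688, 316.0: 7}
4264 ((459.0249328613281, 259.03387451171875), (57.155452728271484, 135.4985809326172), 88.55409240722656) 8.083440026812198
497 ((436.3515625, 260.1502685546875), (23.09280776977539, 43.77240753173828), 87.13721466064453) 25.725863332198408
```

View pics/w1.png

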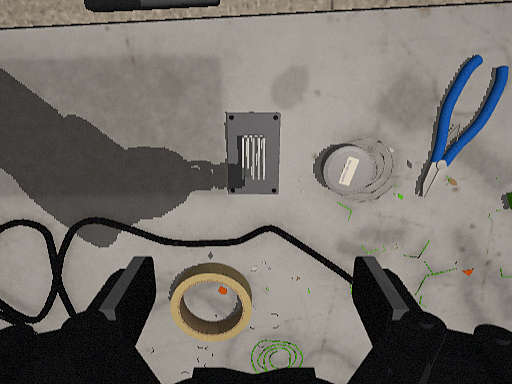

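The view shows the cover at (253,153) with the sink at (254,158), the tin at (352,165) and the cutter to its right. The measured sink is 23x44 mm with its top at about 27, at (436.4, 260.2) and -2.9 deg, so the tool yaw already matches. Descending to grasp.

```bash
python3 -m crank '[[1,[1.6,-0.5,40],0],[1,[1.6,-0.5,80],0],[1,[1.6,-0.5,120],0],[1,[1.6,-0.5,160],0],[1,[1.6,-0.5,190],0],[1,[1.6,-0.5,208],0],[1,[1.6,-0.5,216],0],[1,[1.6,-0.5,219.5],0],[1,[1.6,-0.5,219.5],0],[1,[1.6,-0.5,219.5],0]]' 40 && python3 -m crank '[[0,[0,0,0],0],[0,[0,0,0],0],[0,[0,0,0],0],[0,[0,0,0],0],[0,[0,0,0],0],[0,[0,0,0],0],[0,[0,0,0],0],[0,[0,0,0],0]]' 40
```

```text
time_s: 2.32
eef_pos: [437.4, 260.4, 12.8]
orientation: [[-0.999, 0.049, 0.001], [0.049, 0.999, 0.001], [-0.001, 0.001, -1.0]]
force: [0.7, 0.2, 0.5]
gripper_width: 85.6
grip_force: 0.0
time_s: 2.98
eef_pos: [436.8, 260.0, 12.3]
orientation: [[-0.999, 0.049, 0.0], [0.049, 0.999, 0.0], [-0.0, 0.0, -1.0]]
force: [-2.1, -0.5, 8.0]
gripper_width: 23.2
grip_force: 39.4
```

```bash
python3 -m crank '[[0,[0,0,0],0],[0,[0,0,-10],0],[0,[0,0,-40],0],[0,[0,0,-75],0],[0,[-7,-20,-105],0],[0,[-17,-50,-130],0],[0,[-27,-80,-150],0],[0,[-37,-110,-160],0],[0,[-47,-140,-170],0],[0,[-58,-174,-180],0]]' 70 && python3 -m crank '[[0,[-12,-35,0],0],[0,[-24,-70,-5],0],[0,[-25,-105,-10],0.05],[0,[-18,-140,-15],0.1],[0,[-8,-175,-20],0.15],[0,[2,-210,-25],0.2],[0,[10,-245,-30],0.25],[0,[16,-280,-30],0.3],[0,[20,-315,-30],0.35],[0,[22,-350,-30],0.39]]' && python3 -m crank '[[0,[0,-36,0],0],[0,[0,-56,0],0],[0,[0,-66,0],0],[0,[0,-66,0],0],[0,[0,-66,0],0]]'
```

```text
time_s: 3.82
eef_pos: [486.0, 82.5, 193.3]
orientation: [[-0.999, 0.048, 0.001], [0.048, 0.999, 0.001], [-0.001, 0.001, -1.0]]
force: [0.6, 0.3, -1.2]
gripper_width: 22.4
grip_force: 69.1
time_s: 4.65
eef_pos: [445.8, -266.6, 222.7]
orientation: [[-0.904, 0.427, 0.0], [0.427, 0.904, 0.0], [-0.0, 0.0, -1.0]]
force: [0.3, -0.2, -1.2]
gripper_width: 22.2
grip_force: 69.1
time_s: 5.07
eef_pos: [419.3, -324.0, 222.0]
orientation: [[-0.905, 0.425, 0.0], [0.425, 0.905, 0.001], [0.0, 0.001, -1.0]]
force: [-0.1, 0.7, -0.2]
gripper_width: 22.2
grip_force: 69.1
```

Run:
```python
from h import *
f,w=shot("w2")
```

```text
w2 cam [ 344.4 -289.2  363.6] axis [ 0.287 -0.135 -0.949] f 345.10049059981526
```

View pics/w2.png

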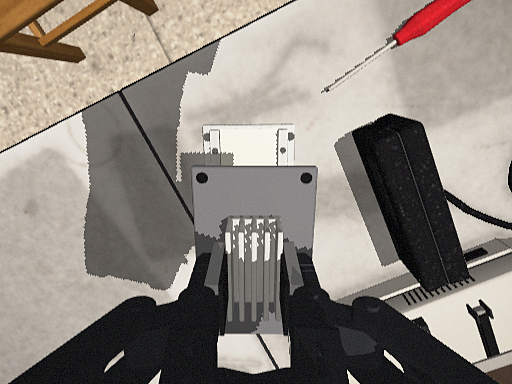

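The cover is held square in the fingers at (255,230), and the jig's near end shows at (250,140), but the cover hides the base. The camera looks from the robot side, so I'll move outward along the jig to see the base in the upper part of the image.

```bash
python3 -m crank '[[0,[-35,0,-10],0],[0,[-70,0,-20],0],[0,[-105,0,-30],0],[0,[-140,0,-40],0],[0,[-160,0,-50],0],[0,[-170,0,-50],0],[0,[-170,0,-50],0],[0,[-170,0,-50],0],[0,[-170,0,-50],0]]'
python3 - <<'E'
from h import *
f,w=shot("w3")
E
```

```text
time_s: 5.87
eef_pos: [572.7, -395.5, 271.4]
orientation: [[-0.906, 0.424, -0.001], [0.424, 0.906, 0.001], [0.001, 0.001, -1.0]]
force: [0.3, 0.4, -1.2]
gripper_width: 22.5
grip_force: 69.1
w3 cam [ 498.  -360.8  413.2] axis [ 0.286 -0.134 -0.949] f 345.10049059981526
```

View pics/w3.png

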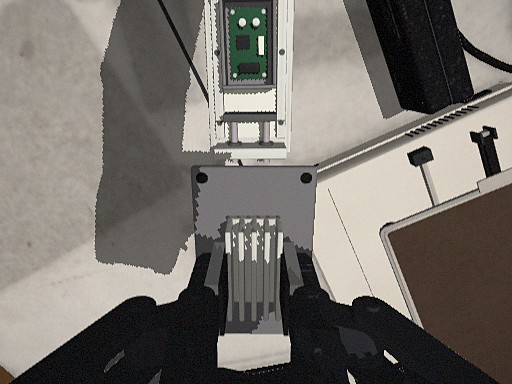

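The base shows at (250,45), the fence at (248,115) and the back block at (250,150). The base is just cut off at the image top, so I'll go back 45 mm and measure.

```bash
python3 -m crank '[[0,[20,0,0],0],[0,[40,0,0],0],[0,[45,0,0],0],[0,[45,0,0],0],[0,[45,0,0],0]]'
python3 - <<'E'
from h import *
f,w=shot("w4")
o=get_obs();R=np.array(o["orientation"]);t=np.array(o["eef_pos"])
im=f["frame"];P=w[:210,150:360];C=im[:210,150:360].astype(float)
z=P[...,2]
g=np.isfinite(z)
print(dict(zip(*[x.tolist() for x in np.unique((z[g&(z>-20)&(z<60)]/2).round()*2,return_counts=True)])))
# in a frame: a = -tool x, b = tool y?? , centred at TCP
d=P-t; a=-(d@R[:,0]); b=d@R[:,1]
for lo,hi in((34,38.5),(38.5,48),(9,18),(2.5,9)):
    m=g&(z>lo)&(z<hi)
    n,lab,st,ce=cv2.connectedComponentsWithStats(m.astype(np.uint8))
    for i in range(1,n):
        if st[i,4]>60:
            q=np.stack([a[lab==i],b[lab==i]],1);c,s,an=rect(q);zz=z[lab==i]
            print(lo,hi,st[i],"c",np.round(c,1),np.round(s,1),round(an,2),"z",np.median(zz).round(1),"a",np.percentile(q[:,0],[1,99]).round(1),"b",np.percentile(q[:,1],[1,99]).round(1))
# held cover plate
Q=w[150:260,180:330];zc=Q[...,2];m=np.isfinite(zc)&(zc>t[2]-25)&(zc<t[2]+0)
d=Q[m]-t;A=-(d@R[:,0]);B=d@R[:,1];print("plate",m.sum(),np.median(d[:,2]),rect(np.stack([A,B],1)),np.percentile(A,1),np.percentile(B,[1,99]))
v=np.c_[A,B,np.ones(len(A))];print("tilt",np.linalg.lstsq(v,d[:,2],rcond=None)[0])
cv2.imwrite("pics/w4c.png",cv2.resize(im[:200,180:330],None,fx=3,fy=3,interpolation=2))
E
```

```text
time_s: 6.33
eef_pos: [532.3, -377.7, 272.5]
orientation: [[-0.905, 0.425, 0.001], [0.425, 0.905, -0.0], [-0.001, 0.0, -1.0]]
force: [1.1, -0.1, -0.2]
gripper_width: 22.5
grip_force: 69.1
w4 cam [ 457.3 -342.7  414. ] axis [ 0.287 -0.136 -0.948] f 345.10049059981526
{-4.0: 377, -2.0: 13055, -0.0: 9695, 2.0: 173, 4.0: 2556, 6.0: 2762, 8.0: 620, 10.0: 539, 12.0: 1729, 14.0: 1775, 16.0: 1392, 18.0: 327, 20.0: 138, 22.0: 131, 24.0: 217, 26.0: 326, 28.0: 123, 30.0: 179, 32.0: 110, 34.0: 68, 36.0: 304, 38.0: 211, 40.0: 740, 42.0: 389, 44.0: 34, 46.0: 32, 48.0: 31, 50.0: 28, 52.0: 29, 54.0: 27, 56.0: 31, 58.0: 27, 60.0: 22}
34 38.5 [ 75 153  52   8 371] c [ 3.4 -4. ] [ 8.5 57.2] 0.91 z 36.8 a [-0.6  7.8] b [-32.3  24.5]
38.5 48 [  71   40   56   91 1087] c [-71.   -5.1] [90. 56.] 1.15 z 40.6 a [-115.9  -26.4] b [-33.1  23.5]
38.5 48 [165 190  45  20 156] c [53.3 95.2] [ 1.7 54.2] 24.26 z 42.8 a [42.1 64.3] b [ 71.3 118.9]
9 18 [  61    1   16  164 1399] c [-68.7 -39.4] [174.3  10.2] 0.54 z 12.9 a [-154.6   16.9] b [-44.7 -34. ]
9 18 [ 126    0   12  165 1495] c [-68.9  30.6] [175.4  10.2] 0
[... 681 characters left out ...]
146] c [-99.1 -13. ] [27.  33.6] 2.76 z 8.4 a [-111.7  -85.3] b [-29.7   3.3]
2.5 9 [109  46  12  29  85] c [-98.2  11.7] [29. 12.] 1.12 z 8.3 a [-112.7  -84.6] b [ 5.5 17.8]
2.5 9 [101 113  21  10  62] c [-33.3   8.3] [ 9.1 24. ] 17.05 z 8.6 a [-40.4 -30.7] b [-3.5 19.7]
2.5 9 [ 76 129  51  23 910] c [-9.5 -3.7] [60.  25.5] 89.69 z 5.1 a [-21.    0.2] b [-33.4  26.2]
2.5 9 [ 89 160  24   5 117] c [17.7 -4.3] [ 5.6 28. ] 0.28 z 5.1 a [15.  20.5] b [-18.3   9.7]
plate 9155 -4.268073533949405 ((-22.787498474121094, -0.3275032043457031), (56.25446701049805, 45.7468147277832), 89.9842529296875) -45.185339692284536 [-27.68050554  27.04140533]
tilt [ 3.84864454e-02 -5.67215271e-04 -2.98148059e+00]
```

View pics/w4c.png

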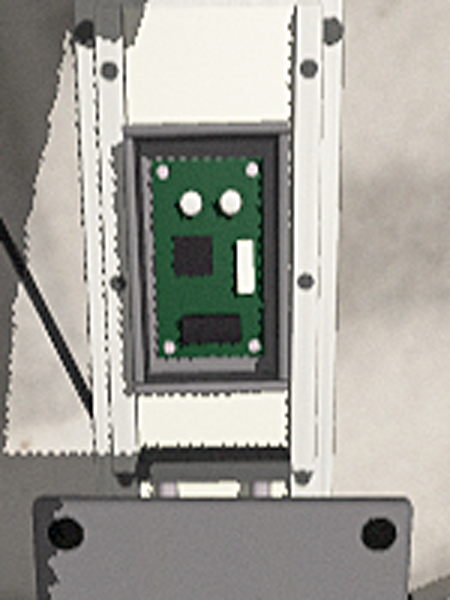

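Base measured as 90.0x56.0 mm with its rim at about 42, centre at tool (+71.0, -5.1), yaw about 1 deg; the fence face is 26 mm farther on. All of this fits the description. Moving above the base now, 8 mm clear.

```bash
python3 -m crank '[[0,[25,-2,0],-0.008],[0,[50,-4,10],-0.016],[0,[70.8,-4.8,40],-0.016],[0,[70.8,-4.8,80],-0.016],[0,[70.8,-4.8,120],-0.016],[0,[70.8,-4.8,155],-0.016],[0,[70.8,-4.8,185],-0.016],[0,[70.8,-4.8,204],-0.016],[0,[70.8,-4.8,210],-0.016],[0,[70.8,-4.8,210],-0.016]]'; python3 -m crank '[[0,[0,0,0],0],[0,[0,0,0],0]]' >/dev/null
python3 - <<'E'
from h import *
f,w=shot("w5")
o=get_obs();R=np.array(o["orientation"]);t=np.array(o["eef_pos"]);print(t,R.round(4),o["force"])
d=w-t;A=-(d@R[:,0]);B=d@R[:,1];Z=d[...,2]
m=np.isfinite(Z)&(A<-24)&(A>-60)&(abs(B)<32)&(Z>-9)&(Z<2)
m[:, :150]=0;m[:,370:]=0
q=np.stack([A[m],B[m]],1);print("plate",m.sum(),np.median(Z[m]),rect(q),np.percentile(q,[1,99],axis=0))
print("tilt",np.linalg.lstsq(np.c_[q,np.ones(len(q))],Z[m],rcond=None)[0])
m=np.isfinite(Z)&(abs(w[...,2]+1)<4);q=np.stack([A[m],B[m]],1)
print("desk",np.linalg.lstsq(np.c_[q,np.ones(len(q))],w[...,2][m],rcond=None)[0])
for lo,hi in((9,18),(37,45)):
  m=np.isfinite(Z)&(w[...,2]>lo)&(w[...,2]<hi)&(A<-20)&(abs(B)<60)
  n,lab,st,_=cv2.connectedComponentsWithStats(m.astype(np.uint8))
  for i in range(1,n):
    if st[i,4]>50:
      q=np.stack([A[lab==i],B[lab==i]],1);print(lo,st[i],rect(q),np.percentile(q,[1,99],axis=0).round(1).tolist())
E
```

```text
time_s: 7.22
eef_pos: [465.9, -351.9, 60.2]
orientation: [[-0.912, 0.41, -0.002], [0.41, 0.912, 0.002], [0.003, 0.0, -1.0]]
force: [-0.0, -0.2, -0.7]
gripper_width: 22.4
grip_force: 69.1
w5 cam [ 391.4 -319.   204.7] axis [ 0.29  -0.132 -0.948] f 345.10049059981526
[ 467.07310568 -352.95369691   63.35552986] [[-9.120e-01  4.103e-01  2.300e-03]
 [ 4.103e-01  9.120e-01 -1.500e-03]
 [-2.700e-03 -4.000e-04 -1.000e+00]] [ 0.39720445  0.71148363 -0.40706025]
plate 5676 -4.774076801047894 ((-34.57533264160156, -0.22609519958496094), (56.10194778442383, 21.176748275756836), 89.9288101196289) [[-44.83468037 -27.45646612]
 [-24.21901428  27.00981424]]
tilt [ 1.66212935e-02 -1.64469191e-03 -4.21085044e+00]
desk [-3.77954290e-04 -5.82769884e-04 -1.10318922e+00]
9 [ 182   68  124  120 2090] ((-61.2655143737793, -15.963592529296875), (61.279747009277344, 70.79948425292969), 20.948495864868164) [[-85.5, -38.3], [-24.3, 24.0]]
9 [ 309   69   25  119 1977] ((-52.78593063354492, 36.42374801635742), (10.368541717529297, 65.29637145996094), 89.50017547607422) [[-84.9, 31.5], [-21.6, 41.4]]
9 [218 163  73   2 145] ((-35.09133529663086, -0.35570716857910156), (2.2948877811431885, 41.243064880371094), 2.1611406803131104) [[-35.7, -20.5], [-33.6, 20.0]]
37 [ 198  153  115   12 1060] ((-43.104736328125, 0.399200439453125), (5.652404308319092, 56.00386428833008), 0.08091045916080475) [[-45.9, -26.8], [-41.1, 27.5]]
```

Alignment checks out to within 0.6 mm and 0.2 deg. I'll make the small correction and lower gently.

```bash
python3 -m crank '[[0,[0.5,0.6,0],0],[0,[0.5,0.6,2],0],[0,[0.5,0.6,4],0],[0,[0.5,0.6,6],0],[0,[0.5,0.6,8],0],[0,[0.5,0.6,9],0],[0,[0.5,0.6,10],0],[0,[0.5,0.6,10],0]]'
```

```text
time_s: 8.1
eef_pos: [465.7, -351.4, 51.5]
orientation: [[-0.912, 0.41, -0.0], [0.41, 0.912, 0.0], [0.001, 0.0, -1.0]]
force: [0.7, 0.1, -0.6]
gripper_width: 22.1
grip_force: 69.1
```

Lip is 3 mm below the rim with no contact force, so it has entered. Continuing to seat it.

```bash
python3 -m crank '[[0,[0,0,1],0],[0,[0,0,2],0],[0,[0,0,2.5],0],[0,[0,0,3],0],[0,[0,0,3],0]]'
```

```text
time_s: 8.52
eef_pos: [465.9, -351.6, 49.5]
orientation: [[-0.912, 0.411, 0.0], [0.411, 0.912, -0.0], [-0.0, 0.0, -1.0]]
force: [-2.3, 1.6, 7.3]
gripper_width: 22.0
grip_force: 70.2
```

Seated: TCP z 49.5 against 49.3 predicted, with 7 N of contact. I'll ease the down-force, dwell, and confirm the fit with a picture before pushing.

```bash
python3 -m crank '[[0,[0,0,-0.4],0],[0,[0,0,-0.4],0],[0,[0,0,-0.4],0],[0,[0,0,-0.4],0]]'
python3 - <<'E'
from h import *
f,w=shot("w6");cv2.imwrite("pics/w6c.png",cv2.resize(f["frame"][60:340,140:370],None,fx=2,fy=2))
o=get_obs();R=np.array(o["orientation"]);t=np.array(o["eef_pos"])
d=w-t;A=-(d@R[:,0]);B=d@R[:,1];W=w[...,2]
m=np.isfinite(W)&(A<-24)&(A>-60)&(abs(B)<32)&(W>38)&(W<52);m[:,:150]=0;m[:,370:]=0
q=np.stack([A[m],B[m]],1);print(np.median(W[m]),rect(q),np.percentile(q,[1,99],axis=0),np.linalg.lstsq(np.c_[q,np.ones(len(q))],W[m],rcond=None)[0])
E
```

```text
time_s: 8.85
eef_pos: [465.9, -351.6, 49.5]
orientation: [[-0.912, 0.41, 0.0], [0.41, 0.912, -0.0], [-0.0, -0.0, -1.0]]
force: [-0.8, 1.2, 4.9]
gripper_width: 22.2
grip_force: 69.8
w6 cam [ 390.5 -317.7  191.1] axis [ 0.289 -0.131 -0.948] f 345.10049059981526
44.89642334732391 ((-34.62788009643555, -0.2731742858886719), (56.36654281616211, 21.275712966918945), 89.9664535522461) [[-44.87646608 -27.38341892]
 [-24.19339093  26.98508051]] [ 2.51107831e-02 -1.94480120e-03  4.57126191e+01]
```

View pics/w6c.png

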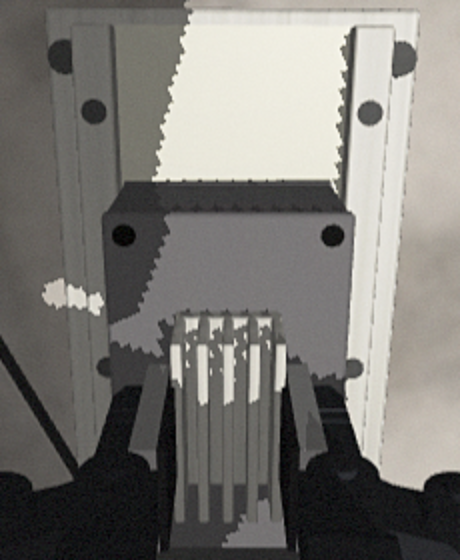

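The picture shows the cover plate flush on the base outline (corner screws at (123,235) and (332,235)) with its near edge closed on the base wall. I'll check the slight tilt reading robustly.

Run:
```python
from h import *
o=get_obs();R=np.array(o["orientation"]);t=np.array(o["eef_pos"])
for n,dz in(("w6",0),("w5",13)):
  w=cloud(dict(np.load(n+".npz")))
  d=w-t;A=-(d@R[:,0]);B=d@R[:,1];W=w[...,2]-dz
  for s in((-27,-13),(13,27)):
    print(n,[(a,int(k.sum()),np.median(W[k]).round(2)) for a in range(-46,30,6) for k in [np.isfinite(W)&(A>a)&(A<a+6)&(B>s[0])&(B<s[1])&(W>38)&(W<52)] if k.sum()>15])
```

```text
w6 [(-46, 395, np.float64(44.82)), (-40, 396, np.float64(45.05)), (-34, 396, np.float64(44.92)), (-28, 375, np.float64(44.96)), (-22, 358, np.float64(44.91)), (-16, 350, np.float64(44.98)), (-10, 204, np.float64(44.97)), (-4, 39, np.float64(44.8))]
w6 [(-46, 402, np.float64(44.71)), (-40, 409, np.float64(44.99)), (-34, 389, np.float64(44.9)), (-28, 382, np.float64(44.86)), (-22, 360, np.float64(44.94)), (-16, 349, np.float64(44.89)), (-10, 225, np.float64(44.9)), (-4, 46, np.float64(44.75))]
w5 [(-46, 267, np.float64(45.32)), (-40, 413, np.float64(45.68)), (-34, 395, np.float64(45.64)), (-28, 379, np.float64(45.66)), (-22, 363, np.float64(45.63)), (-16, 323, np.float64(45.72)), (-10, 236, np.float64(45.71)), (-4, 69, np.float64(45.77))]
w5 [(-46, 262, np.float64(45.3)), (-40, 399, np.float64(45.58)), (-34, 394, np.float64(45.59)), (-28, 372, np.float64(45.65)), (-22, 358, np.float64(45.61)), (-16, 355, np.float64(45.54)), (-10, 265, np.float64(45.61)), (-4, 111, np.float64(45.59))]
```

The plate is level and at seated height. Pushing along the jig: 22 mm first, still short of the fence.

```bash
python3 -m crank '[[0,[-2,0,0],0],[0,[-5,0,0],0],[0,[-8,0,0],0],[0,[-11,0,0],0],[0,[-14,0,0],0],[0,[-17,0,0],0],[0,[-20,0,0],0],[0,[-22,0,0],0],[0,[-22,0,0],0]]'
```

```text
time_s: 9.65
eef_pos: [485.9, -360.8, 49.5]
orientation: [[-0.912, 0.41, -0.0], [0.41, 0.912, -0.0], [0.0, -0.0, -1.0]]
force: [-1.2, 0.6, 5.7]
gripper_width: 22.2
grip_force: 70.0
```

```bash
python3 -m crank '[[0,[-2,0,0],0],[0,[-4,0,0],0],[0,[-6,0,0],0],[0,[-8,0,0],0],[0,[-9,0,0],0],[0,[-9,0,0],0],[0,[-9,0,0],0]]'
```

```text
time_s: 10.23
eef_pos: [492.5, -363.8, 49.5]
orientation: [[-0.912, 0.411, -0.002], [0.411, 0.912, 0.001], [0.003, 0.0, -1.0]]
force: [-6.8, 2.8, 10.2]
gripper_width: 22.3
grip_force: 70.7
```

```bash
python3 -m crank '[[0,[-1.5,0,-0.3],0],[0,[-3,0,-0.5],0],[0,[-4,0,-0.5],0],[0,[-4,0,-0.5],0],[0,[-4,0,-0.5],0],[0,[-4,0,-0.5],0]]'
python3 - <<'E'
from h import *
# jig frame from w4: fit, then base rear/cover position now
w4=dict(np.load("w4.npz"));P4=cloud(w4)
R=np.array([[-.905,.425,0],[.425,.905,0],[0,0,-1]]);t=np.array([532.3,-377.7,0])
f,w=shot("w7")
for n,P in(("w4",P4),("w7",w)):
  d=P-t;A=-(d@R[:,0]);B=d@R[:,1];W=P[...,2]
  u=np.deg2rad(0.8);X=A*np.cos(u)+B*np.sin(u);Y=-A*np.sin(u)+B*np.cos(u)
  rail=np.isfinite(W)&(W>10)&(W<16)&(X<-60)&(X>-165)&(abs(Y+4)<46)&(abs(Y+4)>29)
  print(n,"rail near end",np.percentile(X[rail],0.3).round(1),rail.sum())
  for k in((Y>-40)&(Y<-20),(Y>10)&(Y<30),(abs(Y+4)<25)):
    m=np.isfinite(W)&(W>38)&(W<48)&(X<-30)&(X>-130)&k
    print("  rim/plate near edge",m.sum(),np.percentile(X[m],[1,3]).round(1),np.median(W[m]).round(1))
for n in("top","scene"):
  f,w=shot(n+"7",n)
E
```

```text
time_s: 10.73
eef_pos: [496.4, -365.5, 49.5]
orientation: [[-0.912, 0.411, -0.002], [0.411, 0.912, 0.001], [0.003, 0.0, -1.0]]
force: [-6.3, 3.0, 6.0]
gripper_width: 22.3
grip_force: 70.1
w7 cam [ 421.4 -331.8  191.4] axis [ 0.286 -0.13  -0.949] f 345.10049059981526
w4 rail near end -155.4 1727
  rim/plate near edge 369 [-114.6 -114.5] 40.7
  rim/plate near edge 382 [-114.9 -114.8] 40.6
  rim/plate near edge 402 [-115.2 -115.2] 40.6
w7 rail near end -153.1 7239
  rim/plate near edge 2334 [-84.5 -83.9] 44.9
  rim/plate near edge 2752 [-84.5 -83.9] 44.8
  rim/plate near edge 8140 [-84.6 -84.1] 44.9
top7 cam [ 278.5   20.4 1483.7] axis [ 0.126  0.021 -0.992] f 492.127570073438
scene7 cam [ -83.  -748.1 1153.2] axis [ 0.382  0.537 -0.753] f 481.37442803482475
```

Force is about 7 N along the jig including sliding friction, so the stroke is about 6 mm, which agrees with the travel. Adding 3.5 mm.

```bash
python3 -m crank '[[0,[-1.5,0,0],0],[0,[-3,0,0],0],[0,[-3.8,0,0],0],[0,[-3.8,0,0],0],[0,[-3.8,0,0],0],[0,[-3.8,0,0],0],[0,[-3.8,0,0],0],[0,[-3.8,0,0],0]]'
python3 - <<'E'
from h import *
f,w=shot("w8")
F=[]
for i in range(6):
    o=get_obs();F.append(np.r_[o["force"],o["eef_pos"]]);
    f=grab_frame("scene")
F=np.mean(F,0).round(2);print(F,"push",F[:3]@[-.912,.41,0])
cv2.imwrite("pics/s8.png",cv2.resize(f["frame"][255:325,290:410],None,fx=6,fy=6,interpolation=2))
np.savez("s8.npz",**f)
E
```

```text
time_s: 11.55
eef_pos: [498.9, -366.6, 49.5]
orientation: [[-0.912, 0.411, -0.004], [0.411, 0.912, 0.002], [0.004, 0.0, -1.0]]
force: [-9.2, 4.3, 10.1]
gripper_width: 22.4
grip_force: 70.5
w8 cam [ 424.2 -333.1  191.5] axis [ 0.285 -0.129 -0.95 ] f 345.10049059981526
[  -9.29    4.48   10.33  498.92 -366.63   49.5 ] push 10.30928
```

View pics/s8.png

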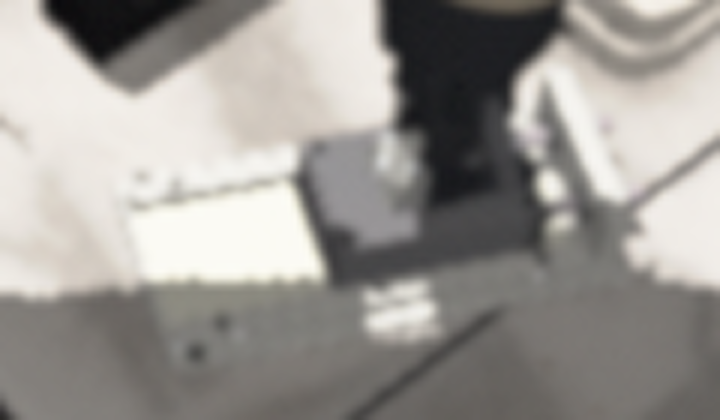

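The scene view shows the closed box against the fence at (540,220) with the gripper on the sink. Push is 10.3 N at the wrist, and travel gives a stroke of about 9 mm. One last check of level and squareness from w8.

```bash
python3 -m crank '[[0,[0,0,0],0],[0,[0,0,0],0],[0,[0,0,0],0],[0,[0,0,0],0]]'
python3 - <<'E'
from h import *
o=get_obs();R=np.array(o["orientation"]);t=np.array(o["eef_pos"])
w=cloud(dict(np.load("w8.npz")))
d=w-t;A=-(d@R[:,0]);B=d@R[:,1];W=w[...,2]
for s in((-27,-13),(13,27)):
    print([(a,np.median(W[k]).round(2)) for a in range(-46,0,6) for k in [np.isfinite(W)&(A>a)&(A<a+6)&(B>s[0])&(B<s[1])&(W>38)&(W<52)] if k.sum()>15])
m=np.isfinite(W)&(A<-24)&(A>-60)&(abs(B)<32)&(W>43)&(W<47);print("plate",rect(np.c_[A[m],B[m]]))
for lo,hi in ((-46,-33),(33,46)):
    m=np.isfinite(W)&(W>10.5)&(W<16)&(B>lo)&(B<hi)&(A<-20)&(A>-110);x,y=A[m],B[m]
    print("rail",m.sum(),rect(np.c_[x,y]))
m=np.isfinite(W)&(W>12)&(W<42)&(A<-42)&(A>-50)&(abs(B)<25)
print("base back wall slope",m.sum(),np.polyfit(B[m],A[m],1), [np.median(W[m&(abs(A-a)<.5)]).round(1) for a in (-47,-46,-45,-44)])
E
```

```text
time_s: 12.23
eef_pos: [498.9, -366.6, 49.5]
orientation: [[-0.912, 0.411, -0.004], [0.411, 0.912, 0.002], [0.005, 0.0, -1.0]]
force: [-9.8, 4.5, 10.1]
gripper_width: 22.4
grip_force: 70.5
[(-46, np.float64(44.76)), (-40, np.float64(45.09)), (-34, np.float64(45.03)), (-28, np.float64(45.0)), (-22, np.float64(45.01)), (-16, np.float64(45.0)), (-10, np.float64(44.88)), (-4, np.float64(44.8))]
[(-46, np.float64(44.68)), (-40, np.float64(45.02)), (-34, np.float64(44.96)), (-28, np.float64(44.96)), (-22, np.float64(44.94)), (-16, np.float64(45.0)), (-10, np.float64(44.95)), (-4, np.float64(44.81))]
plate ((-34.64153289794922, -0.14566612243652344), (21.28126335144043, 56.1168098449707), 0.0031288787722587585)
rail 2124 ((-64.98806762695312, -36.18354797363281), (6.5705790519714355, 89.9486083984375), 89.76911163330078)
rail 2686 ((-65.03436279296875, 36.926536560058594), (7.962613582611084, 89.89730072021484), 89.9086685180664)
base back wall slope 1877 [ 3.58664805e-03 -4.64161364e+01] [np.float64(28.9), np.float64(40.7), np.float64(41.0), np.float64(40.3)]
```

Level, square within 0.005 rad, cover offset about 1 mm, push steady. Handing in.

```bash
python3 -c "
from cell import finish_job
print(finish_job())"
```

```text
the job is handed in; nothing more can be done
None
```

I seated the cover on the base before the fence was touched, then pushed the closed enclosure against the fence and handed the job in while still holding it there: about 10 N measured at the wrist, about 9 mm of fence stroke worked out from the travel, square within about 0.005 rad (the hand-in returned no verdict).

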